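# Weigh the vial rack from behind the solvent bottles

### The job

The rack of vials at the back of the solvent tray has to be weighed, but three glass bottles stand in front of it: first move all three upright onto the steel tray, then lift the rack out, keeping it level, and set it in the middle of the balance pan. Then put each bottle back upright exactly where it stood; set everything down gently, leave the rack on the pan, and do not disturb the small jar and the dropper bottle that share the solvent tray.

Things in the scene. Friction and masses are not known exactly. Their poses are not given: they have to be found in the camera images.
- slim_bottle: Tall slim round amber glass bottle, loose, about 0.4 kg: body 58 mm diameter with the shoulder starting at 112 mm, neck 28 mm diameter, white screw cap 36 mm diameter from 139 to 165 mm height (its top). Stands upright in the front row of the solvent tray. Origin: centre of its underside, z up along the bottle.
- square_bottle: Square amber glass bottle, loose, about 0.4 kg: body 60 x 60 mm up to 95 mm height, sloping shoulder to 108 mm, neck 40 mm diameter, round white screw cap 44 mm diameter from 118 to 145 mm height (its top). Stands upright in the front row of the solvent tray. Origin: centre of its underside, z up, x and y square to its sides.
- squat_bottle: Squat wide round amber glass bottle, loose, about 0.4 kg: body 70 mm diameter with the shoulder from 80 to 98 mm height, neck 48 mm diameter, round white screw cap 54 mm diameter from 103 to 130 mm height (its top). Stands upright in the front row of the solvent tray. Origin: centre of its underside, z up.
- rack: Blue plastic vial rack with ten capped glass vials fixed in it (two rows of five), loose, about 0.3 kg: 56 mm along its x, 156 mm along its y, 40 mm high; the black vial caps reach 62 mm, within 47 x 136 mm. At the back of the solvent tray, long side along the bottle row, 10 to 40 mm behind the bottles. Origin: centre of its underside, z up.
- solvent_tray: White plastic spill tray, fixed: 220 mm along its x by 300 mm along its y outside, 25 mm high, walls 5 mm, inner floor 5 mm above its origin. The bottles stand in any order in a row along its y at about x = -45 mm, 90 mm apart; the rack at about x = +40 mm; jar and dropper bottle in its far corners. Origin: centre of its underside on the bench; x points away from the robot.
- steel_tray: Empty shallow stainless steel tray, fixed to the bench, on the left or right of the solvent tray; the side area for the bottles: 280 mm along its x by 170 mm along its y outside, 18 mm high, walls 4 mm, inner floor 4 mm above its origin. Origin: centre of its underside on the bench; x points away from the robot.
- balance: White top-loading balance, fixed, on the other side of the solvent tray, display towards the robot: housing 190 mm wide (its y), from x = -190 to +105 mm, below the pan. Square flat steel pan 180 x 180 mm, rigid, its top face 78 mm above the origin. Origin: on the bench below the middle of the pan; x points away from the robot.
- jar: Bystander, loose: small white plastic jar with black lid, 38 mm diameter, 59 mm high, in one far corner of the solvent tray beside the rack. Origin: centre of its underside.
- dropper: Bystander, loose: small amber dropper bottle with black rubber bulb, 32 mm diameter, 90 mm high, in the other far corner of the solvent tray beside the rack. Origin: centre of its underside.
There are look-alikes about, which are no part of the job. What is shaped like the square_bottle but green is not meant. What is shaped like the slim_bottle but yellow is not meant.

How it is judged:
By the outcome, as a careful person would: the job done as asked, in the order asked, and still so for the second after the job is handed in, with the robot touching nothing.
It also fails if it takes over 147 s, if anything falls off the work surface, if the arm or the gripper's body presses on something with over 40 N, if the wrist force passes 120 N, or if a joint passes its speed limit or range.

### The arm

A 6-joint arm with a two-finger parallel gripper is mounted at the origin on the work surface. World frame = base frame: x ahead of the robot, y to its left, z up, the work surface at z = 0. Lengths are in mm, angles in rad, forces in N, time in s.
With the tool pointing down it reaches from about 425 to 950 mm from the base axis. Payload 14.7 kg.
Tool frame: the origin (TCP) lies midway between the tips of the shut fingers; the grasp point (between the pads) lies 19 mm behind it; z points along the fingers, y is the line along which they close (so a half turn about z gives the same grasp; the last joint's range is limited). The gripper opens to 85 mm and grips with 20 to 120 N. Pads are 22 mm wide; open, the fingers measure 114 mm over their backs; the gripper's body (76 mm by 85 mm) begins 54 mm behind the grasp point. The pads swing forward as they close: fully open they stand 13 mm farther back than shut.
Start: joints at [1.189, 0.48, 1.596, -0, 1.065, -0.047], TCP at [213.553, 613.911, 204.997] pointing down, gripper open.
Joint ranges: [-2.75, 2.75], [-0.82, 2.05], [0.23, 2.67], [-1.56, 4.7], [0.09, 2.69], [-2.92, 2.92]. Speed limits (rad/s): [1.89, 1.89, 2.39, 3.01, 3.01, 3.01].

### API

Orientations are given as a unit quaternion [x, y, z, w].
In Python, from workcell import bot gives the robot as it stands.
- The arm moves only by the tool send_rows, never from a script. Its argument "series" is a list that holds one entry, the list of rows, each a list of 7 numbers: the turn, a rotation vector about the world's x, y, z in rad, then the shift along the world's x, y, z in cm, then the closure, from 0 (fully open) to 1 (shut). In form: [[[rx, ry, rz, dx, dy, dz, claw], ...]]. A call has 1 to 12 rows; each row is the pose to reach, as a shift and turn from the pose commanded when the call began; what a row does not reach only later rows make up. A row lasts 1/8 s, in which the tool goes at most 62.5 mm and 10.7 degrees, less where a joint would pass 70% of its speed; a pose out of reach is approached as far as the arm can. A call with a gripper value outside its range is refused whole. The fingers move at their own pace and stop on an object; "newtons" is the grip in N (left out, the last holds). Time passes only in rows, so rows that repeat a pose let the fingers close. It gives the time, the measured TCP pose, the force, the opening and the grip force at its end, in the units of the state.
- bot.observe(): the state, without advancing time (a new reading comes with each control period).
- bot.grab_frame(name): name is "scene" or "top" or "wrist"; returns a dict with "frame" (420x560x3 uint8, red, green, blue), "intrinsics" (3x3 intrinsics, pixels), "k1" (the pictures are not rectified: a ray, as slopes to the right and down, at radius r is drawn at 1 + k1 r^2 times it, then the intrinsics apply), "xyz" and "orientation" of the camera in the world. Camera axes: x right, y down, z forward; pixel columns grow to the right and rows downward; lengths in mm; the calibration is good to about 2 mm. A picture is of the moment at which its call begins. There is no depth.
- bot.sign_off(): hands the job in; it is judged then, once.
The state is a dict: "time": time; "q": joint angles; "qd": joint speeds; "tau": joint torques, N m; "tool_pos": TCP position; "orientation": TCP orientation; "contact_force": force on the tool from outside, world axes, zero at the start; "ft_torque": the same for the moment, N m; "gripper_width": finger opening in mm; "gripper_force": force on a finger pad.
Only numpy, scipy, OpenCV 4.12 (cv2) and the standard library are available. Lean on these libraries where they do the work, as an engineer would, in place of code of your own. Each camera call takes 0.05 s, during which the arm holds its last target. There are 200 camera calls.

## Working session

There is one attempt and no reset: what is moved stays moved. The work goes in short steps, Python scripts to look and compute and a tool call to move; the robot and the scene stay as the last step left them, time stands still between calls to the robot, and variables do not carry over. Pictures are saved under pics/ and viewed, at most 14 in all, crops included, and the job is handed in when it is done.

Besides the shell and the picture viewer there is one more tool, called after ">>>" as a command line: name --argument value ..., lists and objects as JSON in quotes. send_rows: Moves the arm, as the interface text tells. Its arguments: {"type":"object","properties":{"series":{"type":"array","items":{"type":"array","items":{"type":"array","items":{"type":"number"}}}},"newtons":{"type":"number"}},"required":["series"]}

```bash
ls; mkdir -p pics; python3 - <<'E'
from workcell import bot
import cv2,numpy as np
s=bot.observe();print(s)
for n in("scene","top"):
    f=bot.grab_frame(n);cv2.imwrite(f"pics/{n}0.png",f["frame"][:,:,::-1]);print(n,f["intrinsics"],f["k1"],f["xyz"],f["orientation"])
E
```

```text
pics
{'time': 0.0, 'q': array([ 1.18936525e+00,  4.80846689e-01,  1.59687141e+00, -4.94431843e-06,
        1.06510001e+00, -4.66267146e-02]), 'qd': array([-0.00042224, -0.00022374,  0.0002737 , -0.00077697, -0.00047685,
        0.0009536 ]), 'tau': array([ 2.40532703e-03, -9.50636458e+01, -4.30200899e+01, -1.96636638e-04,
        1.19102190e-02, -9.68837981e-05]), 'tool_pos': array([213.41189227, 613.49478418, 204.36369216]), 'orientation': array([ 1.66620198e-01,  9.86020960e-01, -5.99206866e-04, -1.28029930e-04]), 'contact_force': array([ 0.03114693, -0.31688632,  0.04265265]), 'ft_torque': array([-0.01797366, -0.00968454,  0.0091849 ]), 'gripper_force': 0.0, 'gripper_width': 85.29845692515109}
scene [[478.17791003   0.         279.5025386 ]
 [  0.         478.17791003 217.46152973]
 [  0.           0.           1.        ]] 0.029928044290756864 [1288.65555678 -232.23882451  760.27235748] [ 0.73489056  0.54616066 -0.23467965 -0.32645039]
top [[479.91698988   0.         283.39534096]
 [  0.         479.91698988 207.68217581]
 [  0.           0.           1.        ]] -0.16434080385681046 [ 444.02144977  -19.18476065 1090.60984916] [ 0.71243576 -0.70055439  0.02580893 -0.0315077 ]
```

View pics/scene0.png

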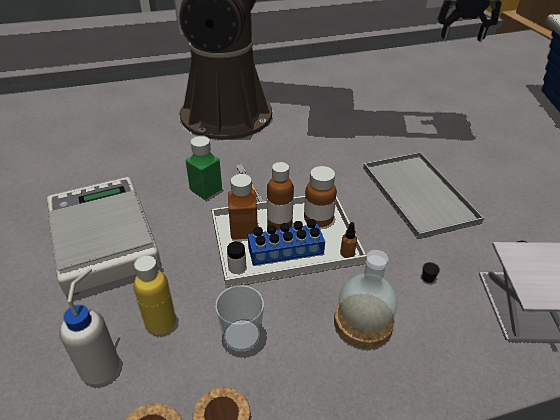

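View pics/top0.png

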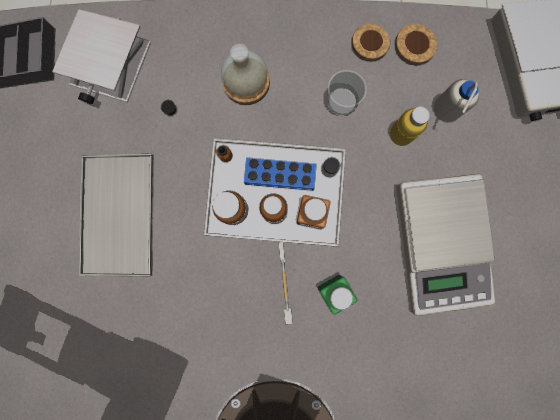

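The scene picture shows the white solvent tray with three amber bottles. From the robot's left they are squat, slim and square, with caps in the top view at (228,207), (273,206) and (315,210). The blue rack is at (280,174), the jar at (331,166) and the dropper at (224,153). The steel tray is on the left at (117,214) and the balance pan on the right at (447,222).

Candidates for the square bottle are amber (315,210) and green (338,295); amber fits. For the slim bottle they are amber (273,206) and yellow (412,122); again amber fits. I'll confirm both in an enlarged crop.

```bash
cat >h.py <<'E'
import cv2,numpy as np
from scipy.spatial.transform import Rotation as R
from workcell import bot
def ray(f,uv):
    K=f["intrinsics"];uv=np.atleast_2d(np.float64(uv))
    # r_d = r(1+k1 r^2): same as cv2 radial model
    n=cv2.undistortPointsIter(uv[:,None],K,np.array([f["k1"],0,0,0.]),None,None,(3,40,1e-9))[:,0]
    d=np.c_[n,np.ones(len(n))]@R.from_quat(f["orientation"]).as_matrix().T
    return np.array(f["xyz"]),d
def plane(f,uv,z):
    c,d=ray(f,uv);return (c+d*((z-c[2])/d[:,2])[:,None])[:,:2]
def proj(f,P):
    P=np.atleast_2d(np.float64(P));Rm=R.from_quat(f["orientation"]).as_matrix().T
    return cv2.projectPoints(P,cv2.Rodrigues(Rm)[0],-Rm@np.array(f["xyz"]),f["intrinsics"],np.array([f["k1"],0,0,0.]))[0][:,0]
E
python3 - <<'E'
from h import *
f=bot.grab_frame("top");im=f["frame"][:,:,::-1].copy()
hsv=cv2.cvtColor(im,cv2.COLOR_BGR2HSV)
def big(m,roi):
    x0,y0,x1,y1=roi;mm=np.zeros_like(m);mm[y0:y1,x0:x1]=m[y0:y1,x0:x1]
    c=cv2.findContours(mm,cv2.RETR_EXTERNAL,cv2.CHAIN_APPROX_NONE)[0];return max(c,key=cv2.contourArea)
blue=cv2.inRange(hsv,(100,120,60),(130,255,255))
b=big(cv2.morphologyEx(blue,cv2.MORPH_CLOSE,np.ones((9,9))),(235,150,325,200))
print("rack z45",cv2.minAreaRect(np.float32(plane(f,b[:,0],45))))
g=cv2.cvtColor(im,cv2.COLOR_BGR2GRAY)
for n,(u,v),z,d in(("squat",(228,207),135,54),("slim",(273,206),170,36),("square",(315,210),150,44)):
    r=d/2/(1090-z)*480
    x0,y0=u-30,v-30;c=cv2.resize(g[y0:v+30,x0:u+30],None,fx=6,fy=6,interpolation=cv2.INTER_CUBIC)
    h=cv2.HoughCircles(c,cv2.HOUGH_GRADIENT,1,20,param1=120,param2=12,minRadius=int(6*r*.9),maxRadius=int(6*r*1.12))
    if h is None: print(n,"none");continue
    for q in h[0][:3]:
        p=[(q[0]+.5)/6-.5+x0,(q[1]+.5)/6-.5+y0];print(n,np.round(p,1),q[2]/6,r,plane(f,p,z))
# trays at corners
print("solv z25",plane(f,[(215,140),(345,150),(338,245),(205,235)],25).round(),)
print("steel z18",plane(f,[(82,154),(153,153),(152,276),(81,275)],18).round())
print("pan z78",plane(f,[(402,182),(482,176),(492,264),(410,270)],78).round())
cv2.imwrite("pics/crop1.png",cv2.resize(im[130:330,195:445],None,fx=3,fy=3,interpolation=cv2.INTER_CUBIC)[:600,:750])
E
```

```text
rack z45 ((603.5545654296875, -0.02301788330078125), (154.27532958984375, 58.09811019897461), 85.63089752197266)
squat [225.3 204.7] 13.033333 13.570680628272251 [[525.75037674 105.72352567]]
squat [233.8 210.2] 13.95 13.570680628272251 [[514.97831652  88.31767951]]
squat [223.3 219.8] 14.883334 13.570680628272251 [[495.23143213 108.93901944]]
slim [272.2 204.8] 8.966666 9.391304347826088 [[523.91255854  10.60141588]]
slim [277.3 205.2] 9.650001 9.391304347826088 [[523.43190451   0.63754382]]
slim [275.5 214.7] 8.849999 9.391304347826088 [[505.04264739   3.8305783 ]]
square [315.2 208.8] 10.983334 11.23404255319149 [[519.15008861 -73.45443996]]
solv z25 [[ 682.  148.]
 [ 664. -147.]
 [ 449. -132.]
 [ 467.  164.]]
steel z18 [[650. 465.]
 [652. 293.]
 [372. 284.]
 [368. 454.]]
pan z78 [[ 586. -264.]
 [ 603. -444.]
 [ 411. -464.]
 [ 398. -281.]]
```

View pics/crop1.png

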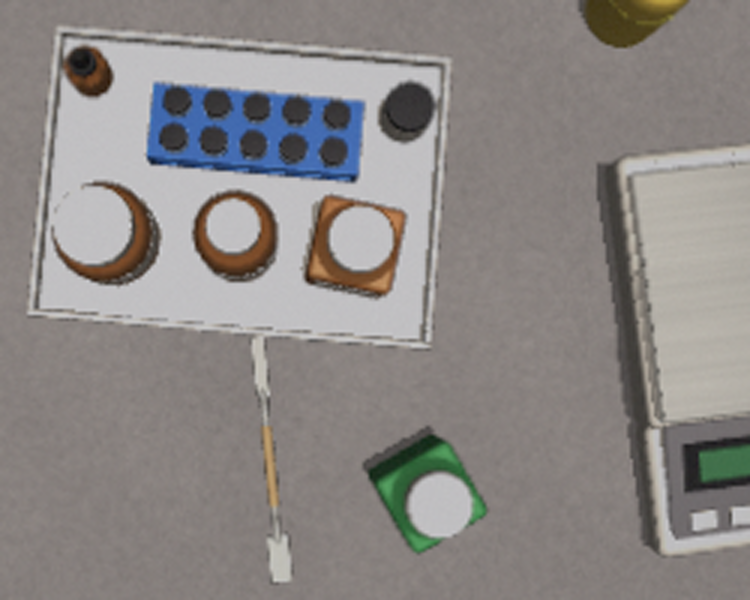

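The crop confirms it: the square bottle at about crop (357,245) and the slim one at (235,230) are amber. The green one at (440,495) and the yellow one at the upper right are look-alikes. I'll move above the row and measure with the wrist camera.

>>> send_rows --series '[[[0, 0, -0.15, 2, -5, 5, 0], [0, 0, -0.3, 5, -10, 9.5, 0], [0, 0, -1.3, 29, -60.4, 12, 0], [0, 0, -1.3, 29, -60.4, 12, 0], [0, 0, -1.3, 29, -60.4, 12, 0], [0, 0, -1.3, 29, -60.4, 12, 0], [0, 0, -1.3, 29, -60.4, 12, 0], [0, 0, -1.3, 29, -60.4, 12, 0], [0, 0, -1.3, 29, -60.4, 12, 0], [0, 0, -1.3, 29, -60.4, 12, 0], [0, 0, -1.3, 29, -60.4, 12, 0], [0, 0, -1.3, 29, -60.4, 12, 0]]]'

```text
time: 1.65
tool_pos: [504.7, 6.7, 325.0]
orientation: [0.731, 0.683, -0.0, 0.0]
contact_force: [-0.4, 0.3, -0.3]
gripper_width: 85.1
gripper_force: 0.0
```

```bash
python3 - <<'E'
from h import *
s=bot.observe();print(s["time"],s["tool_pos"],s["q"].round(3))
f=bot.grab_frame("wrist");im=f["frame"][:,:,::-1].copy()
cv2.imwrite("pics/w1.png",im);print(f["xyz"],f["orientation"],f["k1"],f["intrinsics"][0])
np.save("w1.npy",f,allow_pickle=True)
E
```

```text
1.65 [504.67486558   6.71512562 324.98118296] [-4.600e-02  1.630e-01  1.759e+00 -1.000e-03  1.219e+00  2.100e-02]
[512.15609764  88.86514475 494.38039198] [ 0.98611126 -0.03337198 -0.00551076  0.1626054 ] 0.00638495358092657 [351.30265651   0.         286.5601049 ]
```

View pics/w1.png

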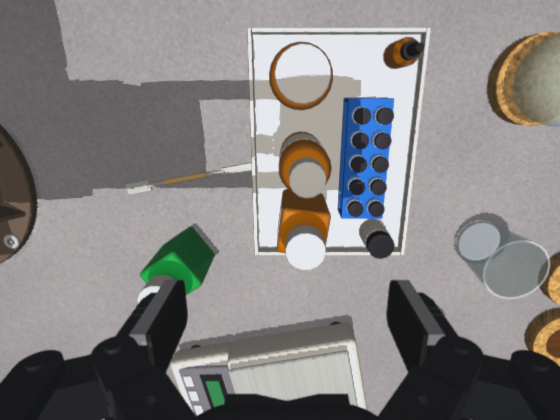

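The wrist view shows the tray, with the squat cap at (301,76), the slim cap at (308,177) and the square cap at (305,248). The rack runs from (340,97) to (393,218).

```bash
python3 - <<'E'
from h import *
f=np.load("w1.npy",allow_pickle=True).item();im=f["frame"][:,:,::-1].copy();g=cv2.cvtColor(im,cv2.COLOR_BGR2GRAY)
hsv=cv2.cvtColor(im,cv2.COLOR_BGR2HSV)
C=np.array(f["xyz"])
for n,P,z,d in(("squat",(525.7,105.7),135,54),("slim",(523.9,10.6),170,36),("square",(519,-73.5),150,44)):
    t=np.linspace(0,2*np.pi,40)
    e=lambda x,y:proj(f,np.c_[x+d/2*np.cos(t),y+d/2*np.sin(t),t*0+z])
    u=e(*P);ctr=u.mean(0);r=np.ptp(u,axis=0)/2
    x0,y0=(ctr-50).astype(int);x0=max(x0,0);y0=max(y0,0)
    c=cv2.resize(g[y0:y0+100,x0:x0+100],None,fx=5,fy=5,interpolation=cv2.INTER_CUBIC)
    h=cv2.HoughCircles(c,cv2.HOUGH_GRADIENT,1,20,param1=100,param2=12,minRadius=int(5*r.min()*.93),maxRadius=int(5*r.max()*1.07))
    print(n,"pred",ctr.round(1),r.round(1))
    if h is not None:
        for q in h[0][:4]:
            p=[(q[0]+.5)/5-.5+x0,(q[1]+.5)/5-.5+y0];print("  ",np.round(p,1),q[2]/5,plane(f,p,z).round(1))
blue=cv2.morphologyEx(cv2.inRange(hsv,(100,120,60),(130,255,255)),cv2.MORPH_CLOSE,np.ones((11,11)))
def pair(m,f,z,roi):
    mm=np.zeros_like(m);x0,y0,x1,y1=roi;mm[y0:y1,x0:x1]=m[y0:y1,x0:x1]
    c=max(cv2.findContours(mm,cv2.RETR_EXTERNAL,cv2.CHAIN_APPROX_NONE)[0],key=cv2.contourArea)
    return cv2.minAreaRect(np.float32(plane(f,c[:,0],z)))
print("rack",pair(blue,f,45,(330,80,410,230)))
print("solv",plane(f,[(249,28),(429,29),(407,255),(257,254)],25).round())
# square bottle shoulder edge from top frame, pan/steel fits
T=bot.grab_frame("top");it=T["frame"][:,:,::-1].copy();ht=cv2.cvtColor(it,cv2.COLOR_BGR2HSV)
am=cv2.inRange(ht,(3,110,50),(22,255,255))
np.save("t1.npy",T,allow_pickle=True)
am[:, :]=cv2.morphologyEx(am,cv2.MORPH_CLOSE,np.ones((21,21)))
print("sq",pair(am,T,100,(295,192,335,235)))
am=cv2.inRange(hsv,(3,110,50),(22,255,255));cv2.imwrite("pics/am.png",am)
E
```

```text
squat pred [300.3  72.4] [28.4 30.5]
   [300.9  72.7] 31.16 [[527.  105.7]]
   [300.1  77.7] 31.6 [[526.  101.3]]
   [305.5  73.5] 30.66 [[531.3 104.7]]
   [301.5  67.7] 26.52 [[527.8 110.1]]
slim pred [305.  178.7] [19.  18.6]
   [307.3 179.5] 18.32 [[526.5   9.9]]
   [301.1 150.3] 19.42 [[522.1  37.7]]
square pred [303.6 250.9] [20.4 18.6]
   [305.5 253.3] 20.52 [[521.4 -76.3]]
   [306.5 249.1] 21.68 [[522.8 -71.4]]
rack ((605.8012084960938, -1.4833145141601562), (155.10240173339844, 60.19202423095703), 85.7472915649414)
solv [[ 472.  165.]
 [ 687.  149.]
 [ 674. -149.]
 [ 454. -133.]]Traceback (most recent call last):
  File "<stdin>", line 28, in <module>
  File "<stdin>", line 19, in pair
ValueError: max() iterable argument is empty
```

>>> send_rows --series '[[[0, 0, 0, 2.2, 0, -2, 0], [0, 0, 0, 2.2, 0, -6, 0], [0, 0, 0, 2.2, 0, -10, 0], [0, 0, 0, 2.2, 0, -13, 0], [0, 0, 0, 2.2, 0, -15, 0], [0, 0, 0, 2.2, 0, -15, 0]]]'

```text
time: 2.5
tool_pos: [523.9, 11.4, 173.9]
orientation: [0.729, 0.685, -0.001, -0.001]
contact_force: [-0.3, 0.3, 0.0]
gripper_width: 85.4
gripper_force: 0.0
```

```bash
python3 - <<'E'
from h import *
s=bot.observe();print(s["time"],s["tool_pos"],s["q"].round(3))
f=bot.grab_frame("wrist");im=f["frame"][:,:,::-1].copy()
cv2.imwrite("pics/w2.png",im);np.save("w2.npy",f,allow_pickle=True)
E
```

```text
2.5 [523.93393301  11.40432315 173.86427136] [-0.036  0.344  1.915  0.     0.886  0.026]
```

View pics/w2.png

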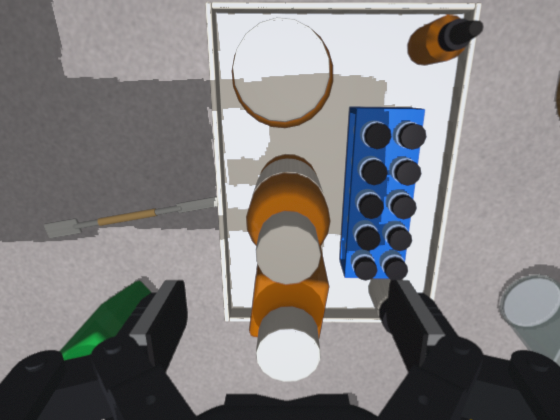

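The slim cap spans (257-321, 212-283), centred at about (288,246). That lies midway between the fingers at u≈287, so x is centred.

```bash
python3 - <<'E'
from h import *
f=np.load("w2.npy",allow_pickle=True).item()
print("slim",plane(f,[(288.5,246)],170),"squat",plane(f,[(283,72)],135),"square",plane(f,[(289,342)],150))
print(proj(f,[(523.9,11.4,170),(523.9,11.4,173.9)]))
print("solv",plane(f,[(209,6),(480,6),(437,321),(228,320)],25).round())
E
```

```text
slim [[527.143548  15.398289]] squat [[529.60191049 104.39085719]] square [[522.72119193 -63.02841641]]
[[282.98102054 253.07471989]
 [282.88496871 256.24295084]]
solv [[ 473.  163.]
 [ 688.  149.]
 [ 676. -147.]
 [ 454. -132.]]
```

>>> send_rows --newtons 40 --series '[[[0, 0, 0, 0, -0.1, -1.2, 0], [0, 0, 0, 0, -0.1, -2.4, 0], [0, 0, 0, 0, -0.1, -3.4, 0], [0, 0, 0, 0, -0.1, -3.4, 0.2], [0, 0, 0, 0, -0.1, -3.4, 0.4], [0, 0, 0, 0, -0.1, -3.4, 0.6], [0, 0, 0, 0, -0.1, -3.4, 1], [0, 0, 0, 0, -0.1, -3.4, 1], [0, 0, 0, 0, -0.1, -3.4, 1]]]'

```text
time: 3.68
tool_pos: [529.9, 8.7, 145.3]
orientation: [0.729, 0.684, 0.003, 0.003]
contact_force: [-4.6, -0.2, 58.1]
gripper_width: 7.3
gripper_force: 52.4
```

Width 7 mm with 58 N upward is not right, so I'll look before doing anything else.

```bash
python3 - <<'E'
from h import *
s=bot.observe();print(s["time"],s["tool_pos"],s["contact_force"],s["gripper_width"])
f=bot.grab_frame("wrist");a=f["frame"][:,:,::-1]
g=bot.grab_frame("scene")["frame"][100:300,150:430,::-1]
cv2.imwrite("pics/w3.png",np.hstack([cv2.resize(a,(400,300)),cv2.resize(g,(400,300))]))
E
```

```text
3.675 [529.91183438   8.69050828 145.3451058 ] [-4.57305383 -0.19608084 58.11080522] 7.3047957036653965
```

View pics/w3.png

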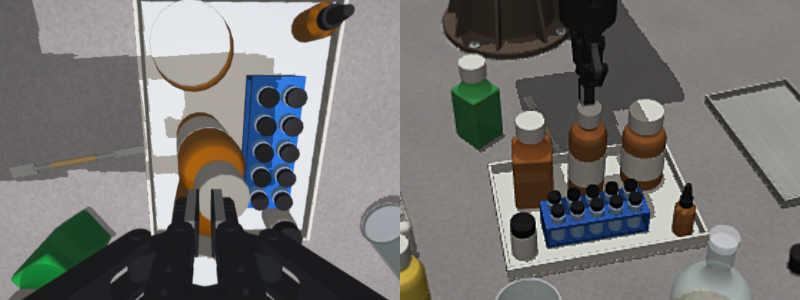

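The fingers seem to be shut near the cap's near side. They occlude the cap in the wrist view, with tips at about (300,266) and the cap at (311,269). I'll check by projection.

```bash
python3 - <<'E'
from h import *
s=bot.observe();t=s["tool_pos"]
f=bot.grab_frame("wrist");np.save("w3.npy",f,allow_pickle=True)
print(f["xyz"],R.from_quat(f["orientation"]).as_matrix().round(2).tolist(), R.from_quat(s["orientation"]).as_matrix().round(3).tolist())
print("tcp",proj(f,[t,t+[0,0,25]]))
print("cap z170",plane(f,[(311,269)],170))
f=np.load("w2.npy",allow_pickle=True).item()
print("open tips",proj(f,[(524-42,11,187),(524+42,11,187)]), f["xyz"])
im=np.load("w3.npy",allow_pickle=True).item()["frame"][:,:,::-1][200:380,220:420]
sc=bot.grab_frame("scene")["frame"][:,:,::-1][140:240,210:350]
cv2.imwrite("pics/w4.png",np.hstack([cv2.resize(im,(400,360),interpolation=3),cv2.resize(sc,(400,360))]))
E
```

```text
[535.49136044  90.84396215 314.82771593] [[1.0, -0.06, -0.01], [-0.06, -0.95, -0.32], [0.01, 0.32, -0.95]] [[0.064, 0.998, 0.01], [0.998, -0.064, -0.0], [0.0, 0.01, -1.0]]
tcp [[282.94523811 256.23082224]
 [282.9207737  279.94917649]]
cap z170 [[543.14537702  13.27669482]]
open tips [[198.8911725  273.18684479]
 [367.61779175 263.95897589]] [531.59808626  93.4198262  343.33147655]
```

View pics/w4.png

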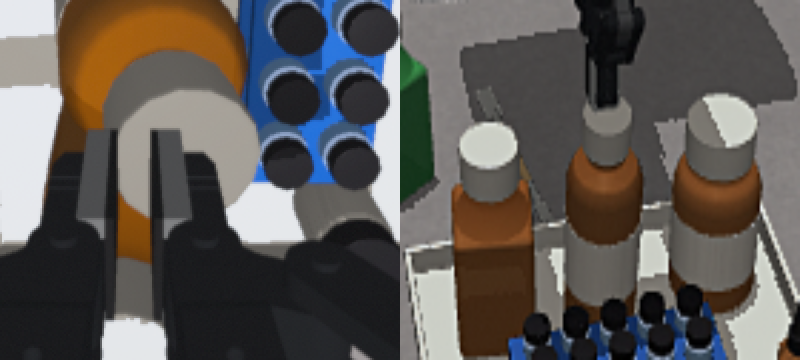

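```bash
python3 - <<'E'
from h import *
f=np.load("w3.npy",allow_pickle=True).item()
print("solv bottom corners",plane(f,[(210,336),(434,336)],25).round())
def rack(f,roi):
    hsv=cv2.cvtColor(f["frame"],cv2.COLOR_RGB2HSV);m=cv2.morphologyEx(cv2.inRange(hsv,(100,120,60),(130,255,255)),cv2.MORPH_CLOSE,np.ones((11,11)))
    c=max(cv2.findContours(m,cv2.RETR_EXTERNAL,cv2.CHAIN_APPROX_NONE)[0],key=cv2.contourArea)
    return [np.round(v,1) for v in cv2.minAreaRect(np.float32(plane(f,c[:,0],45)))]
for n in("w1","w2","w3"): print(n,rack(np.load(n+".npy",allow_pickle=True).item(),0))
a=cv2.imread("pics/scene0.png");S=bot.grab_frame("scene");b=S["frame"][:,:,::-1]
print("scene cap proj",proj(S,[(525,10,170),(543,13,170),(543,0,150)]))
# bodies: template shift of slim cap, label between scene0 and now
for nm,(x0,y0,x1,y1) in dict(cap=(271,170,293,184),label=(266,200,294,224),sqcap=(229,175,254,195)).items():
    t=a[y0:y1,x0:x1];r=cv2.matchTemplate(b[y0-15:y1+15,x0-15:x1+15],t,cv2.TM_CCOEFF_NORMED);_,v,_,l=cv2.minMaxLoc(r);print(nm,v,l[0]-15,l[1]-15)
E
```

```text
solv bottom corners [[ 448. -131.]
 [ 669. -147.]]
w1 [array([605.8,  -1.5]), array([155.1,  60.2]), np.float64(85.7)]
w2 [array([605.7,  -0.9]), array([156.5,  61.1]), np.float64(85.8)]
w3 [array([605.5,  -1. ]), array([156. ,  61.2]), np.float64(85.8)]
scene cap proj [[279.85624727 165.45125538]
 [283.84763451 170.26055729]
 [277.67146101 179.09795961]]
cap 0.6430359482765198 3 5
label 0.6968551278114319 0 1
sqcap 0.9594036340713501 0 0
```

The wrist pose is consistent with the tray and rack. The cap, however, has leaned about 17 mm towards +x. The fingers closed over the cap's top edge, so the tips stand about 25 mm higher than I assumed. I'll lift slowly so the bottle settles back upright.

>>> send_rows --series '[[[0, 0, 0, 0, 0, 0.2, 0.9], [0, 0, 0, 0, 0, 0.4, 0.9], [0, 0, 0, 0, 0, 0.5, 0.9], [0, 0, 0, 0, 0, 0.6, 0.9], [0, 0, 0, 0, 0, 0.7, 0.9], [0, 0, 0, 0, 0, 0.8, 0.9], [0, 0, 0, 0, 0, 0.9, 0.9], [0, 0, 0, 0, 0, 1.0, 0.9]]]'

```text
time: 4.92
tool_pos: [525.5, 8.9, 151.0]
orientation: [0.729, 0.684, -0.0, -0.0]
contact_force: [-0.9, 0.1, -0.6]
gripper_width: 8.9
gripper_force: 0.0
```

```bash
cat >>h.py <<'E'
def shift():
    a=cv2.imread("pics/scene0.png");b=bot.grab_frame("scene")["frame"][:,:,::-1]
    for nm,(x0,y0,x1,y1) in dict(cap=(271,170,293,184),label=(266,200,294,224),sqcap=(229,175,254,195)).items():
        t=a[y0:y1,x0:x1];r=cv2.matchTemplate(b[y0-15:y1+15,x0-15:x1+15],t,cv2.TM_CCOEFF_NORMED);_,v,_,l=cv2.minMaxLoc(r);print(nm,round(v,2),l[0]-15,l[1]-15)
E
python3 - <<'E'
from h import *
shift()
E
```

```text
cap 0.69 1 1
label 0.92 0 0
sqcap 0.96 0 0
```

```bash
python3 - <<'E'
from h import *
f=np.load("w3.npy",allow_pickle=True).item()
c,d=ray(f,[(287,265)])
for D in(145,155,165,175): print(D,(c+d[0]*D).round(1))
print(plane(f,[(314,277.5)],170), plane(f,[(314,277.5)],168))
f=np.load("w2.npy",allow_pickle=True).item()
c,d=ray(f,[(185,281),(388,281)])
for D in(140,147,155,165): print(D,(c+d*D).round(1).tolist())
f=bot.grab_frame("wrist");np.save("w5.npy",f,allow_pickle=True)
cv2.imwrite("pics/w5.png",cv2.resize(f["frame"][:,:,::-1][180:360,200:420],(733,600),interpolation=3))
E
```

```text
145 [532.6  23.6 184.5]
155 [532.4  18.9 175.5]
165 [532.2  14.3 166.6]
175 [532.    9.7 157.6]
[[544.3524206    8.76905266]] [[544.47478751   7.63563826]]
140 [[486.4, 25.1, 219.7], [567.0, 20.0, 219.4]]
147 [[484.1, 21.7, 213.5], [568.8, 16.4, 213.2]]
155 [[481.5, 17.8, 206.5], [570.8, 12.2, 206.1]]
165 [[478.3, 12.9, 197.6], [573.4, 6.9, 197.3]]
```

View pics/w5.png

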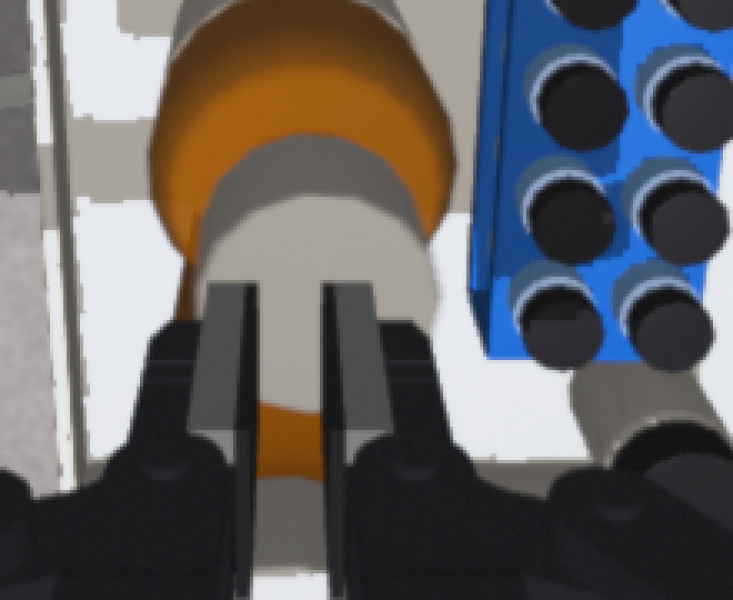

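The shut fingers hover over the cap with nothing touching, and the bottle stands upright again. Its cap centre is at about (295,271) against the finger mid-line at u=287, so it shifted about +4 mm in x, which I'll take out when returning it. The tips stand about 24 mm above the reported TCP.

```bash
python3 - <<'E'
from h import *
def cap(n,P,z,d):
    f=np.load(n+".npy",allow_pickle=True).item();g=cv2.cvtColor(f["frame"],cv2.COLOR_RGB2GRAY)
    t=np.linspace(0,2*np.pi,60);u=proj(f,np.c_[P[0]+d/2*np.cos(t),P[1]+d/2*np.sin(t),t*0+z]);c=u.mean(0);r=np.ptp(u,axis=0)/2
    # gradient search: best centre over plane positions using mean edge strength
    gx=cv2.GaussianBlur(g,(0,0),1.0).astype(float);E=np.hypot(cv2.Sobel(gx,-1,1,0),cv2.Sobel(gx,-1,0,1))
    best=[]
    for dx in np.arange(-14,14.1,1):
        for dy in np.arange(-14,14.1,1):
            p=proj(f,np.c_[P[0]+dx+d/2*np.cos(t),P[1]+dy+d/2*np.sin(t),t*0+z]).astype(np.float32)
            v=cv2.remap(E,p[None,:,0],p[None,:,1],1)[0];best.append((np.minimum(v,60).mean(),P[0]+dx,P[1]+dy))
    print(n,np.round(sorted(best)[::-1][:4],1).tolist())
cap("w1",(525,10),170,36);cap("w2",(525,10),170,36);cap("w5",(528,10),170,36)
for n in("w1","w2"):cap(n,(526,105),135,54);cap(n,(520,-74),150,44)
E
```

```text
w1 [[58.4, 527.0, 8.0], [58.2, 528.0, 8.0], [58.2, 527.0, 9.0], [58.1, 528.0, 9.0]]
w2 [[59.4, 526.0, 10.0], [58.5, 527.0, 10.0], [55.8, 526.0, 9.0], [54.0, 527.0, 9.0]]
w5 [[51.1, 532.0, 9.0], [50.4, 532.0, 10.0], [49.8, 531.0, 9.0], [47.6, 532.0, 8.0]]
w1 [[60.0, 531.0, 105.0], [60.0, 529.0, 106.0], [60.0, 528.0, 106.0], [60.0, 528.0, 104.0]]
w1 [[60.0, 523.0, -73.0], [60.0, 522.0, -72.0], [60.0, 522.0, -73.0], [60.0, 522.0, -74.0]]
w2 [[53.0, 529.0, 105.0], [51.8, 529.0, 106.0], [51.7, 528.0, 105.0], [50.8, 527.0, 104.0]]
w2 [[59.8, 521.0, -74.0], [59.8, 521.0, -73.0], [59.2, 521.0, -75.0], [57.5, 522.0, -73.0]]
```

>>> send_rows --newtons 40 --series '[[[0, 0, 0, 0, 0, 1.5, 0.5], [0, 0, 0, 0.4, 0.1, 2.5, 0], [0, 0, 0, 0.4, 0.1, 2.5, 0], [0, 0, 0, 0.4, 0.1, 2.5, 0], [0, 0, 0, 0.4, 0.1, 2.5, 0], [0, 0, 0, 0.4, 0.1, 0.5, 0], [0, 0, 0, 0.4, 0.1, -1.5, 0], [0, 0, 0, 0.4, 0.1, -3, 0], [0, 0, 0, 0.4, 0.1, -4, 0], [0, 0, 0, 0.4, 0.1, -4, 0]]]'

```text
time: 6.28
tool_pos: [529.2, 9.9, 110.4]
orientation: [0.729, 0.684, -0.0, -0.0]
contact_force: [-0.0, 0.1, 1.1]
gripper_width: 85.6
gripper_force: 0.0
```

>>> send_rows --series '[[[0, 0, 0, 0, 0, 0, 0.2], [0, 0, 0, 0, 0, 0, 0.35], [0, 0, 0, 0, 0, 0, 0.45], [0, 0, 0, 0, 0, 0, 0.52], [0, 0, 0, 0, 0, 0, 0.58], [0, 0, 0, 0, 0, 0, 0.65], [0, 0, 0, 0, 0, 0, 0.7], [0, 0, 0, 0, 0, 0, 0.8]]]'

```text
time: 7.28
tool_pos: [529.2, 9.9, 111.2]
orientation: [0.729, 0.684, -0.0, -0.0]
contact_force: [-3.7, 0.1, 8.1]
gripper_width: 35.4
gripper_force: 38.9
```

Slim cap gripped at 35.4 mm. Now lifting it and carrying it over to the steel tray.

>>> send_rows --series '[[[0, 0, 0, 0, 0, 0.5, 0.8], [0, 0, 0, 0, 0, 2, 0.8], [0, 0, 0, 0, 0, 5, 0.8], [0, 0, 0, 0, 0, 10, 0.8], [0, 0, 0, 0, 0, 15, 0.8], [0, 0, 0, 0, 3, 16.5, 0.8], [0, 0, 0, -0.5, 8, 16.5, 0.8], [0, 0, 0, -1, 13, 16.5, 0.8], [0, 0, 0, -1.5, 18, 16.5, 0.8], [0, 0, 0, -2, 23, 16.5, 0.8], [0, 0, 0, -2, 28, 16.5, 0.8], [0, 0, 0, -2, 31.5, 14, 0.8]]]'

```text
time: 8.78
tool_pos: [510.4, 327.8, 253.4]
orientation: [0.729, 0.685, 0.002, 0.0]
contact_force: [1.2, -0.6, -2.7]
gripper_width: 35.2
gripper_force: 40.9
```

>>> send_rows --series '[[[0, 0, 0, 0, 1.4, -2, 0.8], [0, 0, 0, 0, 1.4, -6, 0.8], [0, 0, 0, 0, 1.4, -9, 0.8], [0, 0, 0, 0, 1.4, -11, 0.8], [0, 0, 0, 0, 1.4, -12.5, 0.8], [0, 0, 0, 0, 1.4, -13.3, 0.8], [0, 0, 0, 0, 1.4, -13.6, 0.8], [0, 0, 0, 0, 1.4, -13.7, 0.8]]]'

```text
time: 9.78
tool_pos: [509.9, 339.0, 114.5]
orientation: [0.729, 0.684, 0.0, 0.0]
contact_force: [0.4, 0.0, -3.0]
gripper_width: 35.0
gripper_force: 40.8
```

>>> send_rows --series '[[[0, 0, 0, 0, 0, -0.1, 0.8], [0, 0, 0, 0, 0, -0.2, 0.8], [0, 0, 0, 0, 0, -0.25, 0.8], [0, 0, 0, 0, 0, -0.3, 0.8], [0, 0, 0, 0, 0, -0.35, 0.8], [0, 0, 0, 0, 0, -0.35, 0.8]]]'

```text
time: 10.52
tool_pos: [509.5, 338.9, 110.5]
orientation: [0.729, 0.684, -0.0, -0.0]
contact_force: [-0.2, 0.3, -3.6]
gripper_width: 34.6
gripper_force: 40.8
```

>>> send_rows --series '[[[0, 0, 0, 0, 0, -0.08, 0.8], [0, 0, 0, 0, 0, -0.16, 0.8], [0, 0, 0, 0, 0, -0.24, 0.8], [0, 0, 0, 0, 0, -0.3, 0.8], [0, 0, 0, 0, 0, -0.3, 0.8]]]'

```text
time: 11.15
tool_pos: [510.3, 339.9, 110.0]
orientation: [0.729, 0.684, 0.002, 0.0]
contact_force: [-9.1, -0.9, 33.5]
gripper_width: 35.0
gripper_force: 45.4
```

>>> send_rows --series '[[[0, 0, 0, 0, 0, 0.15, 0.8], [0, 0, 0, 0, 0, 0.25, 0.75], [0, 0, 0, 0, 0, 0.25, 0.6], [0, 0, 0, 0, 0, 0.25, 0.5], [0, 0, 0, 0, 0, 0.25, 0.35], [0, 0, 0, 0, 0, 0.25, 0], [0, 0, 0, 0, 0, 0.25, 0], [0, 0, 0, 0, 0, 0.25, 0]]]'

```text
time: 12.15
tool_pos: [509.6, 338.9, 110.0]
orientation: [0.729, 0.684, 0.0, 0.0]
contact_force: [0.8, -0.3, 0.2]
gripper_width: 85.6
gripper_force: 0.0
```

>>> send_rows --series '[[[0, 0, 0, 0, 0, 2, 0], [0, 0, 0, 0, 0, 6, 0], [0, 0, 0, 0, -2, 9, 0], [0, 0, 0, 0.5, -8, 9, 0], [0, 0, 0, 1.7, -14, 9, 0], [0, 0, 0, 1.7, -19, 8, 0], [0, 0, 0, 1.7, -23.4, 5, 0], [0, 0, 0, 1.7, -23.4, 4, 0], [0, 0, 0, 1.7, -23.4, 4, 0]]]'

```text
time: 13.28
tool_pos: [526.3, 105.0, 149.6]
orientation: [0.73, 0.684, -0.0, -0.0]
contact_force: [-0.3, -0.9, 0.2]
gripper_width: 85.3
gripper_force: 0.0
```

```bash
cat >>h.py <<'E'
def capfit(f,P,z,d,s=12):
    g=cv2.GaussianBlur(cv2.cvtColor(f["frame"],cv2.COLOR_RGB2GRAY),(0,0),1.0).astype(float)
    E=np.hypot(cv2.Sobel(g,-1,1,0),cv2.Sobel(g,-1,0,1));t=np.linspace(0,2*np.pi,80);b=[]
    for dx in np.arange(-s,s+.1,.5):
        for dy in np.arange(-s,s+.1,.5):
            p=proj(f,np.c_[P[0]+dx+d/2*np.cos(t),P[1]+dy+d/2*np.sin(t),t*0+z]).astype(np.float32)
            b.append((np.minimum(cv2.remap(E,p[None,:,0],p[None,:,1],1)[0],150).mean(),P[0]+dx,P[1]+dy))
    return np.round(np.mean(sorted(b)[-5:],axis=0),1)
E
python3 - <<'E'
from h import *
f=bot.grab_frame("wrist");print(bot.observe()["tool_pos"],capfit(f,(527,105),135,54),proj(f,[(527,105,135)]))
cv2.imwrite("pics/w6.png",f["frame"][:,:,::-1])
for n in("w1","w2"):
    f=np.load(n+".npy",allow_pickle=True).item();print(n,capfit(f,(525,10),170,36),capfit(f,(527,105),135,54),capfit(f,(520,-74),150,44))
E
```

```text
[526.74012774 105.52053538 150.18643741] [104.3 528.2 104.9] [[284.40484557 244.80454137]]
w1 [133.1 526.6   8.8] [142.9 528.9 105.4] [143.5 521.4 -73.3]
w2 [118.1 526.4   9.8] [112.5 528.4 105.8] [131.7 521.3 -73.4]
```

View pics/w6.png

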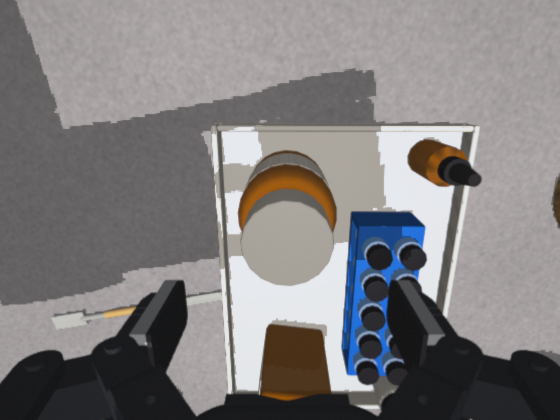

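The squat cap at (287,238) is centred between the fingers at (185) and (388). Descending and gripping.

>>> send_rows --newtons 40 --series '[[[0, 0, 0, -0.02, 0, -3, 0], [0, 0, 0, -0.02, 0, -5, 0], [0, 0, 0, -0.02, 0, -6.5, 0], [0, 0, 0, -0.02, 0, -7.2, 0.1], [0, 0, 0, -0.02, 0, -7.2, 0.2], [0, 0, 0, -0.02, 0, -7.2, 0.28], [0, 0, 0, -0.02, 0, -7.2, 0.34], [0, 0, 0, -0.02, 0, -7.2, 0.4], [0, 0, 0, -0.02, 0, -7.2, 0.45], [0, 0, 0, -0.02, 0, -7.2, 0.5], [0, 0, 0, -0.02, 0, -7.2, 0.6]]]'

```text
time: 14.7
tool_pos: [526.7, 104.9, 78.8]
orientation: [0.729, 0.684, 0.0, 0.0]
contact_force: [-2.7, 0.6, 8.9]
gripper_width: 52.7
gripper_force: 40.4
```

>>> send_rows --series '[[[0, 0, 0, 0, 0, 0.5, 0.6], [0, 0, 0, 0, 0, 2, 0.6], [0, 0, 0, 0, 0, 5, 0.6], [0, 0, 0, -1, 1, 9, 0.6], [0, 0, 0, -4, 4, 10, 0.6], [0, 0, 0, -7, 8, 10, 0.6], [0, 0, 0, -9.6, 12.5, 10, 0.6], [0, 0, 0, -9.6, 17.5, 10, 0.6], [0, 0, 0, -9.6, 22.5, 10, 0.6], [0, 0, 0, -9.6, 27, 9, 0.6], [0, 0, 0, -9.6, 30.4, 6, 0.6], [0, 0, 0, -9.6, 30.4, 3, 0.6]]]'

```text
time: 16.2
tool_pos: [430.6, 411.7, 108.2]
orientation: [0.729, 0.685, 0.001, -0.0]
contact_force: [0.3, 0.3, -3.2]
gripper_width: 52.5
gripper_force: 43.3
```

>>> send_rows --series '[[[0, 0, 0, 0, 0, -1.5, 0.6], [0, 0, 0, 0, 0, -2.3, 0.6], [0, 0, 0, 0, 0, -2.7, 0.6], [0, 0, 0, 0, 0, -2.9, 0.6], [0, 0, 0, 0, 0, -3.05, 0.6], [0, 0, 0, 0, 0, -3.15, 0.6], [0, 0, 0, 0, 0, -3.2, 0.6]]]'

```text
time: 17.08
tool_pos: [430.8, 409.4, 77.7]
orientation: [0.729, 0.684, 0.001, -0.0]
contact_force: [-5.3, -4.0, 27.7]
gripper_width: 53.3
gripper_force: 46.2
```

>>> send_rows --series '[[[0, 0, 0, 0, 0, 0.15, 0.6], [0, 0, 0, 0, 0, 0.2, 0.5], [0, 0, 0, 0, 0, 0.2, 0.38], [0, 0, 0, 0, 0, 0.2, 0.25], [0, 0, 0, 0, 0, 0.2, 0], [0, 0, 0, 0, 0, 0.2, 0], [0, 0, 0, 0, 0, 3, 0], [0, 0, 0, 0, 0, 7, 0], [0, 0, 0, 2, -5, 9, 0], [0, 0, 0, 5, -11, 11, 0], [0, 0, 0, 7, -17, 11, 0], [0, 0, 0, 8.9, -23, 11, 0]]]'

```text
time: 18.58
tool_pos: [517.6, 185.2, 186.5]
orientation: [0.729, 0.684, 0.001, 0.0]
contact_force: [1.1, -0.7, -0.5]
gripper_width: 85.2
gripper_force: 0.0
```

>>> send_rows --series '[[[0, 0, 0, 0, -5, 0, 0], [0, 0, 0, 0, -11, 0, 0], [0, 0, 0, 0, -17, 0, 0], [0, 0, 0, 0, -22, -1, 0], [0, 0, 0, 0, -25.3, -2.5, 0], [0, 0, 0, 0, -25.3, -2.5, 0], [0, 0, 0, 0, -25.3, -2.5, 0]]]'

```text
time: 19.45
tool_pos: [516.9, -65.9, 161.1]
orientation: [0.73, 0.684, 0.0, -0.0]
contact_force: [0.6, -0.2, 0.5]
gripper_width: 85.2
gripper_force: 0.0
```

```bash
python3 - <<'E'
from h import *
f=bot.grab_frame("wrist");print(bot.observe()["tool_pos"],capfit(f,(521,-74),150,44))
E
```

```text
[516.97051298 -65.50445912 161.27427553] [ 76.4 521.4 -74.3]
```

>>> send_rows --newtons 40 --series '[[[0, 0, 0, 0.25, -0.85, -2, 0], [0, 0, 0, 0.25, -0.85, -4.5, 0], [0, 0, 0, 0.25, -0.85, -6, 0], [0, 0, 0, 0.25, -0.85, -7, 0], [0, 0, 0, 0.25, -0.85, -7, 0.15], [0, 0, 0, 0.25, -0.85, -7, 0.3], [0, 0, 0, 0.25, -0.85, -7, 0.4], [0, 0, 0, 0.25, -0.85, -7, 0.46], [0, 0, 0, 0.25, -0.85, -7, 0.52], [0, 0, 0, 0.25, -0.85, -7, 0.58], [0, 0, 0, 0.25, -0.85, -7, 0.65], [0, 0, 0, 0.25, -0.85, -7, 0.7]]]'

```text
time: 21.0
tool_pos: [519.5, -74.7, 91.5]
orientation: [0.729, 0.684, 0.0, 0.0]
contact_force: [-1.9, 0.0, 7.2]
gripper_width: 42.9
gripper_force: 39.6
```

>>> send_rows --series '[[[0, 0, 0, 0, 0, 0.5, 0.7], [0, 0, 0, 0, 0, 2, 0.7], [0, 0, 0, 0, 0, 6, 0.7], [0, 0, 0, 0, 0, 11, 0.7], [0, 0, 0, 0, 2, 16, 0.7], [0, 0, 0, 0.5, 7, 18, 0.7], [0, 0, 0, 1.5, 12, 18, 0.7], [0, 0, 0, 2.5, 17, 18, 0.7], [0, 0, 0, 3.5, 22, 18, 0.7], [0, 0, 0, 4.5, 27, 18, 0.7], [0, 0, 0, 5.5, 32, 18, 0.7], [0, 0, 0, 6, 35, 18, 0.7]]]'

```text
time: 22.5
tool_pos: [579.2, 277.7, 271.8]
orientation: [0.729, 0.685, 0.0, -0.0]
contact_force: [-1.0, -0.2, -3.6]
gripper_width: 42.8
gripper_force: 42.3
```

>>> send_rows --series '[[[0, 0, 0, 0.5, 5, 0, 0.7], [0, 0, 0, 1.0, 10, 0, 0.7], [0, 0, 0, 1.0, 13.4, -3, 0.7], [0, 0, 0, 1.0, 13.4, -8, 0.7], [0, 0, 0, 1.0, 13.4, -12, 0.7], [0, 0, 0, 1.0, 13.4, -15, 0.7], [0, 0, 0, 1.0, 13.4, -17, 0.7], [0, 0, 0, 1.0, 13.4, -17.6, 0.7], [0, 0, 0, 1.0, 13.4, -17.8, 0.7]]]'

```text
time: 23.62
tool_pos: [589.8, 409.6, 93.8]
orientation: [0.729, 0.684, 0.0, 0.0]
contact_force: [-0.6, -0.0, -4.0]
gripper_width: 42.9
gripper_force: 42.1
```

>>> send_rows --series '[[[0, 0, 0, 0, 0, -0.1, 0.7], [0, 0, 0, 0, 0, -0.18, 0.7], [0, 0, 0, 0, 0, -0.26, 0.7], [0, 0, 0, 0, 0, -0.32, 0.7], [0, 0, 0, 0, 0, -0.38, 0.7], [0, 0, 0, 0, 0, -0.38, 0.7]]]'

```text
time: 24.38
tool_pos: [589.6, 409.7, 90.5]
orientation: [0.729, 0.684, 0.001, 0.0]
contact_force: [-3.7, -1.5, 10.2]
gripper_width: 43.1
gripper_force: 43.7
```

>>> send_rows --series '[[[0, 0, 0, 0, 0, 0.15, 0.6], [0, 0, 0, 0, 0, 0.15, 0.45], [0, 0, 0, 0, 0, 0.15, 0.2], [0, 0, 0, 0, 0, 0.15, 0], [0, 0, 0, 0, 0, 0.15, 0], [0, 0, 0, 0, 0, 3, 0], [0, 0, 0, 0, -1, 8, 0], [0, 0, 0, 0, -6, 10, 0], [0, 0, 0, 0, -11.5, 10, 0], [0, 0, 0, 0, -17, 10, 0], [0, 0, 0, 0, -22.5, 10, 0], [0, 0, 0, 0, -28, 10, 0]]]'

```text
time: 25.88
tool_pos: [589.2, 127.7, 189.3]
orientation: [0.729, 0.684, 0.0, 0.0]
contact_force: [0.7, -1.0, 0.5]
gripper_width: 85.3
gripper_force: 0.0
```

>>> send_rows --series '[[[0, 0, -0.01, 0.5, -5, 0, 0], [0, 0, -0.01, 1, -10, 0, 0], [0, 0, -0.01, 1.4, -13.1, -2, 0], [0, 0, -0.01, 1.4, -13.1, -4, 0], [0, 0, -0.01, 1.4, -13.1, -4, 0], [0, 0, -0.01, 1.4, -13.1, -4, 0]]]'

```text
time: 26.62
tool_pos: [603.7, -1.3, 149.8]
orientation: [0.733, 0.681, 0.0, 0.0]
contact_force: [-0.1, -0.3, -0.3]
gripper_width: 85.3
gripper_force: 0.0
```

```bash
python3 - <<'E'
from h import *
f=bot.grab_frame("wrist");s=bot.observe();print(s["time"],s["tool_pos"]);np.save("w7.npy",f,allow_pickle=True)
cv2.imwrite("pics/w7.png",f["frame"][:,:,::-1])
for n in("squat","slim","square"):pass
E
```

```text
26.675 [603.81859841  -1.18243353 150.06322712]
```

View pics/w7.png

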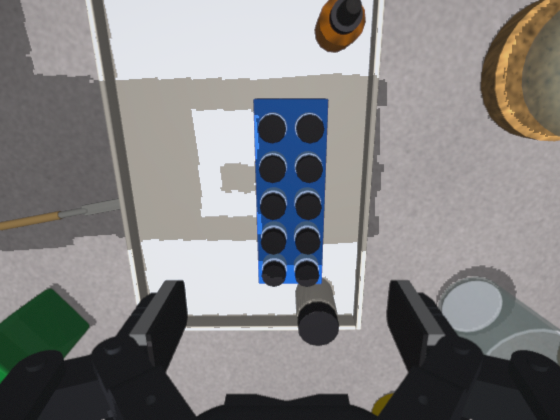

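The rack is centred at u≈290 between the fingers (286.5), its vial caps forming columns at u≈272 and u≈308. The jar at (318,320) and the dropper at (345,22) are clear of the fingers.

```bash
python3 - <<'E'
from h import *
f=np.load("w7.npy",allow_pickle=True).item()
c=plane(f,[(272.5,128),(309.5,128),(272.5,168),(309,168),(272.5,205),(308,205),(273.5,239),(307,239),(274,271.5),(306.5,271.5)],67)
print(c.round(1).tolist(),c.mean(0))
d=c[8:].mean(0)-c[:2].mean(0);print("yaw",np.arctan2(d[0],-d[1]))
print("pan",cv2.minAreaRect(np.float32([(586,-264),(603,-444),(411,-464),(398,-281)])))
# pan edges & rack from unoccluded first top picture
T=dict(intrinsics=np.array([[479.917,0,283.395],[0,479.917,207.682],[0,0,1]]),k1=-0.16434,xyz=[444.02,-19.18,1090.61],orientation=[0.71243576,-0.70055439,0.02580893,-0.0315077])
im=cv2.imread("pics/top0.png");cv2.imwrite("pics/pan.png",cv2.resize(im[165:325,390:505],None,fx=3.6,fy=3.6,interpolation=3))
E
```

```text
[[600.1, 58.1], [626.0, 56.2], [597.6, 29.8], [624.1, 27.8], [595.2, 1.6], [621.9, -0.4], [593.6, -26.1], [619.6, -28.0], [591.6, -54.4], [617.6, -56.3]] [608.73290444   0.82272465]
yaw -0.07503831145231935
pan ((498.46466064453125, -363.6256103515625), (193.02993774414062, 183.41160583496094), 5.395264625549316)
```

View pics/pan.png

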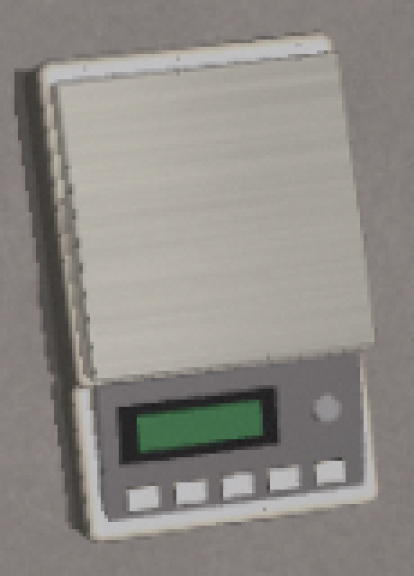

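>>> send_rows --newtons 60 --series '[[[0, 0, 0, 0.3, 0.2, -3, 0.15], [0, 0, 0, 0.3, 0.2, -7, 0.15], [0, 0, 0, 0.3, 0.2, -10, 0.15], [0, 0, 0, 0.3, 0.2, -12, 0.15], [0, 0, 0, 0.3, 0.2, -13.5, 0.15], [0, 0, 0, 0.3, 0.2, -14.5, 0.15], [0, 0, 0, 0.3, 0.2, -15.4, 0.15], [0, 0, 0, 0.3, 0.2, -16, 0.15], [0, 0, 0, 0.3, 0.2, -16.3, 0.15], [0, 0, 0, 0.3, 0.2, -16.3, 0.15]]]'

```text
time: 27.92
tool_pos: [606.3, 0.3, -13.8]
orientation: [0.733, 0.68, 0.0, 0.0]
contact_force: [0.1, 0.0, -0.1]
gripper_width: 72.8
gripper_force: 0.0
```

```bash
python3 - <<'E'
from h import *
T=dict(intrinsics=np.array([[479.917,0,283.395],[0,479.917,207.682],[0,0,1]]),k1=-0.16434,xyz=[444.02,-19.18,1090.61],orientation=[0.71243576,-0.70055439,0.02580893,-0.0315077])
p=plane(T,[(406.7,188.1),(483.6,180.3),(493.6,260.8),(415.6,271.4)],78);print(p.round(1).tolist(),p.mean(0))
f=bot.grab_frame("wrist");cv2.imwrite("pics/w8.png",f["frame"][:,:,::-1])
E
```

```text
[[572.7, -274.0], [593.6, -447.3], [418.2, -468.1], [395.1, -293.3]] [ 494.91155309 -370.68984951]
```

View pics/w8.png

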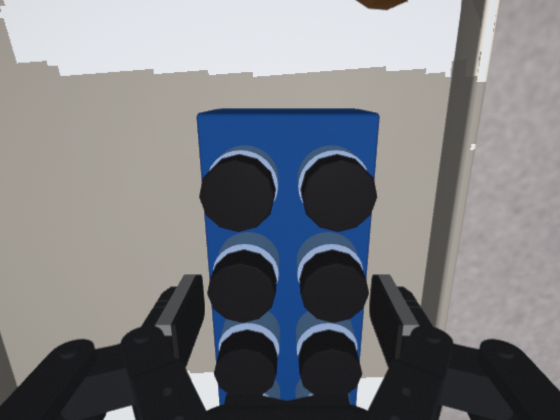

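The rack is centred between the fingers, with its middle at u≈287. Closing.

>>> send_rows --newtons 60 --series '[[[0, 0, 0, 0, 0, 0, 0.22], [0, 0, 0, 0, 0, 0, 0.27], [0, 0, 0, 0, 0, 0, 0.31], [0, 0, 0, 0, 0, 0, 0.34], [0, 0, 0, 0, 0, 0, 0.38], [0, 0, 0, 0, 0, 0, 0.45], [0, 0, 0, 0, 0, 0, 0.6], [0, 0, 0, 0, 0, 0, 0.6]]]'

```text
time: 28.98
tool_pos: [606.6, 0.3, -13.4]
orientation: [0.733, 0.68, 0.0, 0.0]
contact_force: [-1.3, 0.3, 6.8]
gripper_width: 55.2
gripper_force: 64.7
```

>>> send_rows --series '[[[0, 0, 0, 0, 0, 0.2, 0.6], [0, 0, 0, 0, 0, 0.6, 0.6], [0, 0, 0, 0, 0, 1.2, 0.6], [0, 0, 0, 0, 0, 2.2, 0.6], [0, 0, 0, 0, 0, 4, 0.6], [0, 0, 0, 0, 0, 6.5, 0.6], [0, 0, 0, 0, 0, 9.5, 0.6], [0, 0, 0, 0, 0, 12.5, 0.6], [0, 0, 0, 0, 0, 15, 0.6], [0, 0, 0, 0, 0, 15, 0.6]]]'

```text
time: 30.22
tool_pos: [607.7, 0.3, 139.0]
orientation: [0.733, 0.68, 0.002, 0.002]
contact_force: [0.4, 0.2, -4.1]
gripper_width: 55.0
gripper_force: 64.2
```

>>> send_rows --series '[[[0, 0, 0.02, -1, -2, 0, 0.6], [0, 0, 0.04, -2.5, -7, 0, 0.6], [0, 0, 0.06, -4, -12, 0, 0.6], [0, 0, 0.09, -5.5, -17, 0, 0.6], [0, 0, 0.12, -7, -22, 0, 0.6], [0, 0, 0.15, -8.5, -27, 0, 0.6], [0, 0, 0.17, -10, -32, 0, 0.6], [0, 0, 0.19, -11, -35.5, 0, 0.6], [0, 0, 0.193, -11.2, -37.1, -1, 0.6], [0, 0, 0.193, -11.2, -37.1, -3, 0.6], [0, 0, 0.193, -11.2, -37.1, -5, 0.6], [0, 0, 0.193, -11.2, -37.1, -6, 0.6]]]'

```text
time: 31.72
tool_pos: [493.7, -369.3, 74.3]
orientation: [0.664, 0.748, 0.0, -0.001]
contact_force: [-0.7, -0.8, -3.6]
gripper_width: 55.5
gripper_force: 64.2
```

```bash
python3 - <<'E'
from h import *
s=bot.observe();print(s["time"],s["tool_pos"],R.from_quat(s["orientation"]).as_matrix()[:,1])
a=bot.grab_frame("scene")["frame"][:,:,::-1];w=bot.grab_frame("wrist")["frame"][:,:,::-1]
cv2.imwrite("pics/s9.png",np.hstack([cv2.resize(a[150:400,0:420],(450,300)),cv2.resize(w,(350,300))]))
E
```

```text
31.725 [ 493.71264112 -369.34825519   74.30140559] [ 0.99290378  0.1189087  -0.00167417]
```

View pics/s9.png

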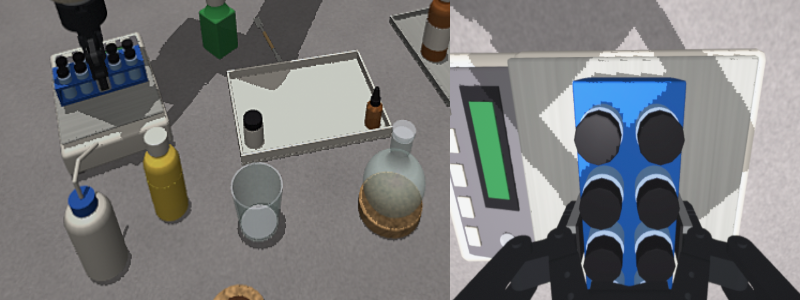

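The rack hangs level over the pan, its middle at u≈630 against the pan's middle at 632. Now lowering it slowly.

>>> send_rows --series '[[[0, 0, 0, 0.05, 0, -0.5, 0.6], [0, 0, 0, 0.05, 0, -0.8, 0.6], [0, 0, 0, 0.05, 0, -1.0, 0.6], [0, 0, 0, 0.05, 0, -1.15, 0.6], [0, 0, 0, 0.05, 0, -1.25, 0.6], [0, 0, 0, 0.05, 0, -1.3, 0.6], [0, 0, 0, 0.05, 0, -1.35, 0.6], [0, 0, 0, 0.05, 0, -1.35, 0.6]]]'

```text
time: 32.83
tool_pos: [494.8, -370.7, 62.7]
orientation: [0.664, 0.748, 0.0, -0.0]
contact_force: [0.7, 0.1, -2.8]
gripper_width: 55.1
gripper_force: 64.2
```

>>> send_rows --series '[[[0, 0, 0, 0, 0, -0.08, 0.6], [0, 0, 0, 0, 0, -0.16, 0.6], [0, 0, 0, 0, 0, -0.24, 0.6], [0, 0, 0, 0, 0, -0.3, 0.6], [0, 0, 0, 0, 0, -0.35, 0.6], [0, 0, 0, 0, 0, -0.35, 0.6]]]'

```text
time: 33.58
tool_pos: [494.8, -370.6, 59.6]
orientation: [0.664, 0.748, 0.0, 0.0]
contact_force: [-2.1, 1.9, 5.5]
gripper_width: 54.8
gripper_force: 65.1
```

>>> send_rows --series '[[[0, 0, 0, 0, 0, 0.03, 0.45], [0, 0, 0, 0, 0, 0.05, 0.35], [0, 0, 0, 0, 0, 0.05, 0.25], [0, 0, 0, 0, 0, 0.05, 0.15], [0, 0, 0, 0, 0, 0.05, 0.1], [0, 0, 0, 0, 0, 1, 0.05], [0, 0, 0, 0, 0, 3, 0], [0, 0, 0, 0, 0, 7, 0], [0, 0, 0, 0, 0, 12, 0], [0, 0, 0, 0, 0, 16, 0]]]'

```text
time: 34.83
tool_pos: [495.1, -370.8, 222.0]
orientation: [0.664, 0.748, 0.0, 0.001]
contact_force: [0.2, -0.4, -0.6]
gripper_width: 85.6
gripper_force: 0.0
```

>>> send_rows --series '[[[0, 0, -0.02, 0.2, 5, 0.5, 0], [0, 0, -0.04, 0.4, 10, 1, 0], [0, 0, -0.06, 0.6, 15, 1, 0], [0, 0, -0.09, 0.8, 20, 1, 0], [0, 0, -0.12, 1, 25, 1, 0], [0, 0, -0.15, 1.2, 30, 1, 0], [0, 0, -0.18, 1.4, 35, 1, 0], [0, 0, -0.182, 1.5, 40, 1, 0], [0, 0, -0.182, 1.5, 45, 1, 0], [0, 0, -0.182, 1.5, 50, 1, 0], [0, 0, -0.182, 1.5, 55, 1, 0], [0, 0, -0.182, 1.5, 60, 1, 0]]]'

```text
time: 36.33
tool_pos: [509.7, 231.1, 230.0]
orientation: [0.729, 0.685, 0.0, 0.0]
contact_force: [0.7, -0.0, 0.4]
gripper_width: 85.2
gripper_force: 0.0
```

```bash
python3 - <<'E'
from h import *
s=bot.observe();print(s["time"],s["tool_pos"],R.from_quat(s["orientation"]).as_matrix()[:,1])
f=bot.grab_frame("wrist");np.save("w10.npy",f,allow_pickle=True)
for n,P,z,d in(("slim",(511,339),169,36),("squat",(432,409),134,54),("square",(591,409),149,44)):print(n,capfit(f,P,z,d,8))
E
```

```text
36.325 [509.70461949 231.0696059  230.01728531] [ 9.98021489e-01 -6.28670787e-02  9.15194968e-04]
slim [106.8 507.2 340.1]
squat [ 11.4 428.1 401.1]
square [  0. 599. 416.]
```

>>> send_rows --series '[[[0, 0, 0, 0, 5, -1, 0], [0, 0, 0, 0, 10, -3, 0], [0, 0, 0, 0, 10.8, -5, 0], [0, 0, 0, 0, 10.8, -5, 0], [0, 0, 0, 0, 10.8, -5, 0]]]'

```text
time: 37.0
tool_pos: [510.1, 336.4, 179.9]
orientation: [0.729, 0.684, 0.0, 0.0]
contact_force: [0.6, -0.6, -0.0]
gripper_width: 85.5
gripper_force: 0.0
```

```bash
python3 - <<'E'
from h import *
s=bot.observe();print(s["time"],s["tool_pos"],R.from_quat(s["orientation"]).as_matrix()[:,1])
f=bot.grab_frame("wrist");np.save("w11.npy",f,allow_pickle=True)
for n,P,z,d in(("slim",(511,339),169,36),("squat",(432,409),134,54),("square",(591,409),149,44)):print(n,capfit(f,P,z,d,8),proj(f,[(*P,z)]))
cv2.imwrite("pics/w11.png",f["frame"][:,:,::-1])
E
```

```text
37.0 [510.08671761 336.38379881 179.91991704] [ 9.97971340e-01 -6.36641850e-02  2.74145108e-04]
slim [ 84.1 507.1 338.3] [[284.39668827 243.28169189]]
squat [124.2 432.2 408.6] [[144.15358758 119.11268592]]
square [128.5 590.8 410.4] [[422.91214753 101.81249125]]
```

View pics/w11.png

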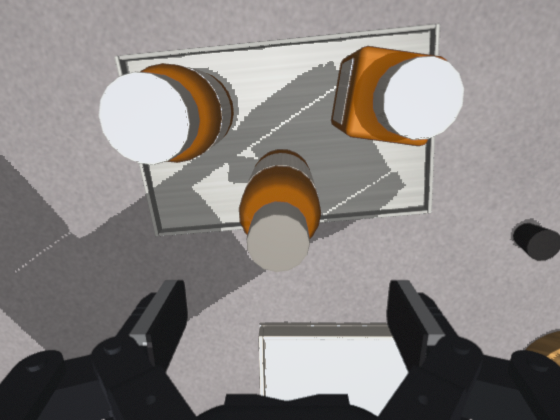

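The picture shows all three bottles upright in the steel tray: squat cap (145,117), square cap (423,98) and slim cap (278,243). The slim cap is about 4 mm to −x of the finger mid-line (286.5), so I'll correct by that before gripping.

>>> send_rows --newtons 40 --series '[[[0, 0, 0, -0.45, 0, -2, 0], [0, 0, 0, -0.45, 0, -4, 0], [0, 0, 0, -0.45, 0, -6, 0], [0, 0, 0, -0.45, 0, -6.9, 0], [0, 0, 0, -0.45, 0, -6.9, 0.2], [0, 0, 0, -0.45, 0, -6.9, 0.35], [0, 0, 0, -0.45, 0, -6.9, 0.45], [0, 0, 0, -0.45, 0, -6.9, 0.52], [0, 0, 0, -0.45, 0, -6.9, 0.56], [0, 0, 0, -0.45, 0, -6.9, 0.6], [0, 0, 0, -0.45, 0, -6.9, 0.65], [0, 0, 0, -0.45, 0, -6.9, 0.8]]]'

```text
time: 38.55
tool_pos: [505.4, 337.5, 110.5]
orientation: [0.729, 0.685, 0.0, 0.0]
contact_force: [-0.7, -1.0, 6.6]
gripper_width: 34.5
gripper_force: 39.6
```

>>> send_rows --series '[[[0, 0, 0, 0, 0, 0.3, 0.8], [0, 0, 0, 0, 0, 1, 0.8], [0, 0, 0, 0, 0, 3, 0.8], [0, 0, 0, 0, -2, 6, 0.8], [0, 0, 0, 0.4, -6, 8, 0.8], [0, 0, 0, 0.8, -11, 8, 0.8], [0, 0, 0, 1.2, -16, 8, 0.8], [0, 0, 0, 1.6, -21, 8, 0.8], [0, 0, 0, 1.94, -26, 8, 0.8], [0, 0, 0, 1.94, -30, 8, 0.8], [0, 0, 0, 1.94, -32.3, 6, 0.8], [0, 0, 0, 1.94, -32.9, 4, 0.8]]]'

```text
time: 40.05
tool_pos: [524.9, 6.8, 150.2]
orientation: [0.73, 0.684, 0.0, 0.0]
contact_force: [-0.5, -0.2, -3.8]
gripper_width: 34.6
gripper_force: 40.4
```

>>> send_rows --series '[[[0, 0, 0, 0, 0, -1.5, 0.8], [0, 0, 0, 0, 0, -2.5, 0.8], [0, 0, 0, 0, 0, -3, 0.8], [0, 0, 0, 0, 0, -3.3, 0.8], [0, 0, 0, 0, 0, -3.4, 0.8], [0, 0, 0, 0, 0, -3.5, 0.8], [0, 0, 0, 0, 0, -3.55, 0.8]]]'

```text
time: 40.92
tool_pos: [524.8, 8.4, 114.8]
orientation: [0.729, 0.684, 0.0, 0.0]
contact_force: [-0.2, -0.1, -1.5]
gripper_width: 35.1
gripper_force: 40.4
```

>>> send_rows --series '[[[0, 0, 0, 0, 0, -0.1, 0.8], [0, 0, 0, 0, 0, -0.18, 0.8], [0, 0, 0, 0, 0, -0.25, 0.8], [0, 0, 0, 0, 0, -0.3, 0.8], [0, 0, 0, 0, 0, -0.35, 0.8], [0, 0, 0, 0, 0, -0.35, 0.8]]]'

```text
time: 41.68
tool_pos: [524.8, 8.4, 111.5]
orientation: [0.729, 0.684, 0.0, 0.0]
contact_force: [-1.8, 1.1, 4.4]
gripper_width: 34.8
gripper_force: 41.2
```

>>> send_rows --series '[[[0, 0, 0, 0, 0, 0.05, 0.65], [0, 0, 0, 0, 0, 0.05, 0.5], [0, 0, 0, 0, 0, 0.05, 0.3], [0, 0, 0, 0, 0, 0.05, 0], [0, 0, 0, 0, 0, 0.05, 0], [0, 0, 0, 0, 0, 3, 0], [0, 0, 0, 0, 0, 8, 0], [0, 0, 0, -1, 5, 9, 0], [0, 0, 0, -2, 10, 9, 0], [0, 0, 0, -3.5, 15, 9, 0], [0, 0, 0, -5, 20, 9, 0], [0, 0, 0, -6.5, 25, 9, 0]]]'

```text
time: 43.18
tool_pos: [459.1, 259.9, 201.3]
orientation: [0.729, 0.684, 0.0, 0.0]
contact_force: [0.7, 0.2, 0.2]
gripper_width: 85.3
gripper_force: 0.0
```

>>> send_rows --series '[[[0, 0, 0, -1.5, 5, 0, 0], [0, 0, 0, -2.95, 10, 0, 0], [0, 0, 0, -2.95, 15, -2, 0], [0, 0, 0, -2.95, 15, -5, 0], [0, 0, 0, -2.95, 15, -8, 0], [0, 0, 0, -2.95, 15, -8, 0], [0, 0, 0, -2.95, 15, -8, 0]]]'

```text
time: 44.05
tool_pos: [430.7, 408.6, 122.1]
orientation: [0.729, 0.684, 0.0, 0.0]
contact_force: [-0.2, 0.2, 1.2]
gripper_width: 85.3
gripper_force: 0.0
```

```bash
python3 - <<'E'
from h import *
s=bot.observe();print(s["time"],s["tool_pos"],R.from_quat(s["orientation"]).as_matrix()[:,1])
f=bot.grab_frame("wrist");print("squat",capfit(f,(432,409),134,54,8))
E
```

```text
44.05 [430.67297098 408.60904968 122.11793317] [ 9.98002729e-01 -6.31682965e-02  5.64876209e-04]
squat [ 96.  431.6 408.3]
```

>>> send_rows --newtons 40 --series '[[[0, 0, 0, -0.05, 0, -2, 0], [0, 0, 0, -0.05, 0, -3.5, 0], [0, 0, 0, -0.05, 0, -4.4, 0.1], [0, 0, 0, -0.05, 0, -4.4, 0.2], [0, 0, 0, -0.05, 0, -4.4, 0.28], [0, 0, 0, -0.05, 0, -4.4, 0.34], [0, 0, 0, -0.05, 0, -4.4, 0.38], [0, 0, 0, -0.05, 0, -4.4, 0.42], [0, 0, 0, -0.05, 0, -4.4, 0.5], [0, 0, 0, -0.05, 0, -4.4, 0.6]]]'

```text
time: 45.35
tool_pos: [430.0, 408.6, 77.9]
orientation: [0.729, 0.684, 0.0, 0.0]
contact_force: [-1.6, -0.8, 8.0]
gripper_width: 53.2
gripper_force: 40.6
```

>>> send_rows --series '[[[0, 0, 0, 0, 0, 0.3, 0.6], [0, 0, 0, 0, 0, 1, 0.6], [0, 0, 0, 0, 0, 3, 0.6], [0, 0, 0, 0, -1, 6, 0.6], [0, 0, 0, 1, -5, 7, 0.6], [0, 0, 0, 3, -10, 7, 0.6], [0, 0, 0, 5, -15, 7, 0.6], [0, 0, 0, 7, -20, 7, 0.6], [0, 0, 0, 8.5, -25, 7, 0.6], [0, 0, 0, 9.6, -29, 7, 0.6], [0, 0, 0, 9.65, -30.33, 5, 0.6], [0, 0, 0, 9.65, -30.33, 3, 0.6]]]'

```text
time: 46.85
tool_pos: [526.6, 103.7, 107.3]
orientation: [0.73, 0.684, 0.0, 0.0]
contact_force: [-0.5, 0.3, -3.9]
gripper_width: 52.8
gripper_force: 42.8
```

>>> send_rows --series '[[[0, 0, 0, 0, 0, -1, 0.6], [0, 0, 0, 0, 0, -1.8, 0.6], [0, 0, 0, 0, 0, -2.2, 0.6], [0, 0, 0, 0, 0, -2.4, 0.6], [0, 0, 0, 0, 0, -2.55, 0.6], [0, 0, 0, 0, 0, -2.65, 0.6], [0, 0, 0, 0, 0, -2.72, 0.6], [0, 0, 0, 0, 0, -2.78, 0.6], [0, 0, 0, 0, 0, -2.82, 0.6], [0, 0, 0, 0, 0, -2.85, 0.6]]]'

```text
time: 48.1
tool_pos: [526.3, 105.1, 78.9]
orientation: [0.729, 0.685, 0.0, 0.0]
contact_force: [-2.6, -0.4, 8.1]
gripper_width: 53.2
gripper_force: 43.6
```

Squat is down at its old spot. I'll release it and fetch the square bottle.

>>> send_rows --series '[[[0, 0, 0, 0, 0, 0.08, 0.5], [0, 0, 0, 0, 0, 0.08, 0.38], [0, 0, 0, 0, 0, 0.08, 0.2], [0, 0, 0, 0, 0, 0.08, 0], [0, 0, 0, 0, 0, 0.08, 0], [0, 0, 0, 0, 0, 3, 0], [0, 0, 0, 0, 0, 8, 0], [0, 0, 0, 0.5, 5, 11, 0], [0, 0, 0, 2, 10, 11, 0], [0, 0, 0, 4, 15, 11, 0], [0, 0, 0, 6, 20, 11, 0], [0, 0, 0, 6.3, 25, 11, 0]]]'

```text
time: 49.6
tool_pos: [590.2, 356.7, 188.5]
orientation: [0.729, 0.684, 0.0, 0.0]
contact_force: [0.6, 1.0, 0.1]
gripper_width: 85.3
gripper_force: 0.0
```

>>> send_rows --series '[[[0, 0, 0, 0, 5.4, -1, 0], [0, 0, 0, 0, 5.4, -3, 0], [0, 0, 0, 0, 5.4, -5, 0], [0, 0, 0, 0, 5.4, -5, 0], [0, 0, 0, 0, 5.4, -5, 0]]]'

```text
time: 50.22
tool_pos: [589.7, 408.1, 139.2]
orientation: [0.729, 0.684, 0.0, 0.0]
contact_force: [-0.0, -0.4, 0.4]
gripper_width: 85.4
gripper_force: 0.0
```

```bash
python3 - <<'E'
from h import *
s=bot.observe();print(s["time"],s["tool_pos"],R.from_quat(s["orientation"]).as_matrix()[:,1])
f=bot.grab_frame("wrist");print("square",capfit(f,(591,410),149,44,8))
E
```

```text
50.225 [589.74546628 408.14867181 139.18816439] [ 9.97940111e-01 -6.41518077e-02  2.84766921e-04]
square [ 98.9 591.1 409.8]
```

>>> send_rows --newtons 40 --series '[[[0, 0, 0, -0.03, 0.1, -2, 0], [0, 0, 0, -0.03, 0.1, -3.8, 0], [0, 0, 0, -0.03, 0.1, -4.85, 0.1], [0, 0, 0, -0.03, 0.1, -4.85, 0.25], [0, 0, 0, -0.03, 0.1, -4.85, 0.38], [0, 0, 0, -0.03, 0.1, -4.85, 0.44], [0, 0, 0, -0.03, 0.1, -4.85, 0.48], [0, 0, 0, -0.03, 0.1, -4.85, 0.52], [0, 0, 0, -0.03, 0.1, -4.85, 0.58], [0, 0, 0, -0.03, 0.1, -4.85, 0.7]]]'

```text
time: 51.52
tool_pos: [589.2, 410.2, 90.9]
orientation: [0.729, 0.684, 0.0, 0.0]
contact_force: [-1.1, -1.1, 5.0]
gripper_width: 42.9
gripper_force: 40.7
```

>>> send_rows --series '[[[0, 0, 0, 0, 0, 0.3, 0.7], [0, 0, 0, 0, 0, 1.2, 0.7], [0, 0, 0, 0, 0, 4, 0.7], [0, 0, 0, 0, 0, 9, 0.7], [0, 0, 0, 0, -1, 14, 0.7], [0, 0, 0, 0, -4, 18, 0.7], [0, 0, 0, 0, -9, 19, 0.7], [0, 0, 0, 0, -14, 19, 0.7], [0, 0, 0, 0, -19, 19, 0.7], [0, 0, 0, 0, -24, 19, 0.7], [0, 0, 0, 0, -29, 19, 0.7], [0, 0, 0, 0, -34, 19, 0.7]]]'

```text
time: 53.02
tool_pos: [588.7, 68.5, 280.8]
orientation: [0.729, 0.685, 0.0, 0.0]
contact_force: [0.8, -0.9, -2.5]
gripper_width: 42.8
gripper_force: 41.9
```

>>> send_rows --series '[[[0, 0, 0, -1, -5, 0, 0.7], [0, 0, 0, -3.5, -9, 0, 0.7], [0, 0, 0, -5.5, -12, 0, 0.7], [0, 0, 0, -6.98, -14, 0, 0.7], [0, 0, 0, -6.98, -14.42, -4, 0.7], [0, 0, 0, -6.98, -14.42, -9, 0.7], [0, 0, 0, -6.98, -14.42, -14, 0.7], [0, 0, 0, -6.98, -14.42, -16.5, 0.7], [0, 0, 0, -6.98, -14.42, -17.8, 0.7], [0, 0, 0, -6.98, -14.42, -18.3, 0.7], [0, 0, 0, -6.98, -14.42, -18.5, 0.7]]]'

```text
time: 54.4
tool_pos: [519.8, -74.3, 95.9]
orientation: [0.729, 0.684, 0.0, 0.001]
contact_force: [0.3, 0.2, -4.7]
gripper_width: 43.2
gripper_force: 42.1
```

>>> send_rows --series '[[[0, 0, 0, -0.02, 0, -0.1, 0.7], [0, 0, 0, -0.02, 0, -0.2, 0.7], [0, 0, 0, -0.02, 0, -0.27, 0.7], [0, 0, 0, -0.02, 0, -0.34, 0.7], [0, 0, 0, -0.02, 0, -0.4, 0.7], [0, 0, 0, -0.02, 0, -0.45, 0.7], [0, 0, 0, -0.02, 0, -0.45, 0.7]]]'

```text
time: 55.28
tool_pos: [519.2, -74.2, 91.8]
orientation: [0.729, 0.684, 0.0, 0.0]
contact_force: [-7.0, 0.4, 22.1]
gripper_width: 42.8
gripper_force: 44.9
```

Released next, then retreating to the side so the top and scene cameras can check.

>>> send_rows --series '[[[0, 0, 0, 0, 0, 0.15, 0.7], [0, 0, 0, 0, 0, 0.18, 0.55], [0, 0, 0, 0, 0, 0.18, 0.4], [0, 0, 0, 0, 0, 0.18, 0.2], [0, 0, 0, 0, 0, 0.18, 0], [0, 0, 0, 0, 0, 0.18, 0], [0, 0, 0, 0, 0, 3, 0], [0, 0, 0, 0, 0, 8, 0], [0, 0, 0, 0, 0, 13, 0], [0, 0, 0, 0, 5, 16, 0], [0, 0, 0, 0, 10, 16, 0], [0, 0, 0, 0, 15, 16, 0]]]'

```text
time: 56.78
tool_pos: [519.0, 77.2, 251.3]
orientation: [0.729, 0.684, 0.001, 0.0]
contact_force: [-0.2, 0.3, -0.3]
gripper_width: 85.2
gripper_force: 0.0
```

>>> send_rows --series '[[[0, 0, 0, -1, 5, 0, 0], [0, 0, 0, -2, 10, 0, 0], [0, 0, 0, -3, 15, 0, 0], [0, 0, 0, -5, 20, 0, 0], [0, 0, 0, -7, 25, 0, 0], [0, 0, 0, -10, 30, 0, 0], [0, 0, 0, -13, 35, 0, 0], [0, 0, 0, -16, 40, 0, 0], [0, 0, 0, -19, 45, 0, 0], [0, 0, 0, -22, 50, 0, 0], [0, 0, 0, -22, 50, 0, 0], [0, 0, 0, -22, 50, 0, 0]]]'

```text
time: 58.28
tool_pos: [298.7, 575.5, 250.3]
orientation: [0.729, 0.685, -0.0, 0.0]
contact_force: [0.7, 0.1, 0.9]
gripper_width: 85.6
gripper_force: 0.0
```

```bash
cat >chk.py <<'E'
from h import *
s=bot.observe();print(s["time"],s["tool_pos"])
for cam in("top","scene"):
    f=bot.grab_frame(cam);o=dict(f);o["frame"]=cv2.imread(f"pics/{cam}0.png")[:,:,::-1].copy()
    for n,P,z,d in(("squat",(526,105),135,54),("slim",(524,10),170,36),("square",(519.5,-74),150,44),("jar",(632,-115),64,38)):
        a=capfit(o,P,z,d,8);b=capfit(f,P,z,d,8);print(cam,n,a,b,"d",(b-a)[1:].round(1))
    D=cv2.absdiff(f["frame"],o["frame"])
    hsv=cv2.cvtColor(f["frame"],cv2.COLOR_RGB2HSV);m=cv2.morphologyEx(cv2.inRange(hsv,(100,120,60),(130,255,255)),cv2.MORPH_CLOSE,np.ones((9,9)))
    if cam=="top":
        c=[k for k in cv2.findContours(m,0,1)[0] if cv2.contourArea(k)>300]
        for k in c: print("blue",cv2.minAreaRect(np.float32(plane(f,k[:,0],118))))
    # slim local image shift by template, sub-windows around each item
    for n,P in dict(squat=(526,105,135),slim=(524,10,170),square=(519.5,-74,150),sqbody=(519.5,-74,60),jar=(632,-115,64),dropper=(655,130,60)).items():
        u=proj(f,[P])[0].astype(int);x,y=u;t=o["frame"][y-14:y+15,x-14:x+15];w=f["frame"][y-22:y+23,x-22:x+23]
        r=cv2.matchTemplate(w,t,cv2.TM_CCOEFF_NORMED);_,v,_,l=cv2.minMaxLoc(r);print("  tm",n,round(v,2),l[0]-8,l[1]-8)
E
python3 chk.py
```

```text
58.275 [298.69375339 575.47320465 250.29089082]
top squat [120.3 524.8 106.2] [121.  527.9 106.7] d [3.1 0.5]
top slim [150.  524.5  10. ] [150. 525.  10.] d [0.5 0. ]
top square [149.9 517.3 -72.6] [149.6 517.1 -72.6] d [-0.2  0. ]
top jar [ 124.6  624.  -111.5] [ 124.6  624.  -111.5] d [0. 0.]
blue ((494.9283447265625, -370.42559814453125), (54.654361724853516, 156.4224853515625), 6.790098190307617)
  tm squat 0.98 0 0
  tm slim 0.99 0 0
  tm square 0.99 0 0
  tm sqbody 0.99 0 0
  tm jar 1.0 0 0
  tm dropper 1.0 0 0
scene squat [150.  532.6 103.4] [150.  532.6 103.5] d [0.  0.1]
scene slim [150.  530.7   9. ] [150.  531.2   8.8] d [ 0.5 -0.2]
scene square [150.  525.  -73.9] [150.  524.7 -74.3] d [-0.3 -0.4]
scene jar [ 131.5  634.7 -114.9] [ 131.8  634.7 -114.9] d [0. 0.]
  tm squat 0.99 0 0
  tm slim 0.99 0 0
  tm square 0.99 0 0
  tm sqbody 0.98 0 0
  tm jar 0.94 0 0
  tm dropper 1.0 0 0
```

Everything is back in place: bottles within about 0.5 mm, rack on the pan centre, jar and dropper unmoved. Top-view squat cap reads 3 mm off, but that fit is weak (white on white) and the other checks show no shift.

```bash
python3 -c "
from workcell import bot
print(bot.sign_off())"
```

```text
the job is handed in; nothing more can be done
None
```

Job handed in at about 58 s: the rack is level in the middle of the pan, all three bottles are upright within about 0.5 mm of where they stood, and the jar and dropper are undisturbed; one slip was that my first grip on the slim bottle pressed on its cap (58 N at the wrist), tilting it and shifting it about 5 mm before I corrected it on return.

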